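Load the desk mint crusher and hold its lid in the run position

TASK

Pick up the blue cup and tip all five mints into the clear bowl of the mint crusher, then stand the empty cup upright on the desk and let go of it. Put the grey lid into the bowl's bayonet mouth, lugs through the two gaps, until it sits fully down, then turn it clockwise (seen from above) until the crusher's black pointer is in the middle of the green band, half-way to the lock; never let it reach the red band, where the lock clicks. Finish while still gripping the lid and holding it there against its return spring, and do not disturb the other things on the desk.

Things in the scene. Friction and masses are not known exactly. Their poses are not given: they have to be found in the camera images.
- crusher: Mint crusher, fixed: white round motor housing (132 mm wide, 50 mm high) under a clear round bowl. Origin: centre of the underside; z up. Bowl: floor 55 mm and rim top 110 mm above the desk, inside diameter 89, outside 99 mm. White scale flange, 128 mm across, its top 96 mm up: green run band centred on the crusher's +x (17 degrees each way), red lock band clockwise of it.
- crusher_mouth (a point): Centre of the mouth, level with the rim top (110 mm up), axes as the crusher. Two blue roof arcs (104 to 110 mm up) narrow the mouth to 72 mm diameter and leave two entry gaps for the lid's lugs, towards the crusher's +y and -y, each 30 degrees (19 mm) wide; black ticks on the flange mark them.
- drive (a joint): Turn of the drive ring, rad, clockwise from above; 0 at rest. Its dogs beside each gap, under the roof, are pushed by the lid's lugs after at most 0.3 rad of free play. A spring turns it back: 0.05 N m at 0 plus 0.10 N m per rad. It carries the pointer. Middle of the green band at 0.70 (band 0.40 to 1.0), red band and lock click from 1.17, end stop 1.4.
- pointer (a point): Outer tip of the drive ring's black pointer, 64.5 mm from the crusher's axis, 99.5 mm above the desk; at rest it lies 40 degrees counter-clockwise of the crusher's +x (seen from above).
- lid_bar (a point): Centre of the orange grip bar on the grey lid (about 90 g): bar 56 mm along x, 14 mm thick (y), 30 mm high. The lid starts standing on the desk, bar up, this point 34 mm above the desk. Seated on the crusher (disc resting on the rim) this point is 131 mm above the desk.
- cup_handle (a point): Centre of the flat upright handle of the blue cup: 14 mm along x, 10 mm thick (y), 44 mm high, from 14 to 58 mm above the cup's foot; this point is 36 mm above the foot. x points outward from the cup, z up; the cup's axis is 60 mm away in -x. The handle starts pointing away from the robot, within about 30 degrees of world +x.
- cup_rim (a point): Centre of the blue cup's mouth, 62 mm above its foot; axes as the handle.
- mint0_center (a point): Centre of a pale green round mint, a hard ball 23 mm across, 10 g; it starts in the blue cup.
- mint1_center (a point): Centre of a pale green round mint, a hard ball 23 mm across, 10 g; it starts in the blue cup.
- mint2_center (a point): Centre of a pale green round mint, a hard ball 23 mm across, 10 g; it starts in the blue cup.
- mint3_center (a point): Centre of a pale green round mint, a hard ball 23 mm across, 10 g; it starts in the blue cup.
- mint4_center (a point): Centre of a pale green round mint, a hard ball 23 mm across, 10 g; it starts in the blue cup.
- calculator: Grey calculator lying on the desk, 150 x 95 x 17 mm, bystander; origin under its centre.
- stapler: Blue stapler, 145 x 36 x 45 mm, bystander; origin under its centre.
- pen_pot: Dark round pen pot, 72 mm across, 85 mm high with pens to about 155 mm, bystander; origin under its centre.
- tea_tin: White and green tea tin, 66 mm across, 80 mm high, bystander; origin under its centre.
- tape_dispenser: Black tape dispenser, 130 x 50 x 78 mm, bystander; origin under its centre.
- cup: The blue cup, about 110 g; origin: centre of its foot. 62 mm high, outside diameter 56 mm at the foot and 72 mm at the rim, wall 3 mm; x towards its handle.
- lid: The grey lid; origin: centre of the underside of its plug; x along the bar. Plug 64 mm across, 13 mm high; on it a disc 96 mm across, 6 mm thick; on that the bar. Two orange lugs (10 mm wide, 6 mm high) at the plug's foot, towards +x and -x in line with the bar, reach 40 mm from the axis; orange patches on the disc lie above them. It fits either way round.
Not all that is in view belongs to the job. What is shaped like the cup but pink is not meant. What is shaped like the lid but brown is not meant.

How it is judged (in metres and radians):
On the way, in this order (a step that is already met when the one before it is completed fails the run):
1. the cup is picked up in the fingers (height (world z) of cup_handle above 0.08 m and contact force between cup and the fingers above 0.3 N), for 0.1 s.
2. all five mints are in the crusher's bowl while the cup is still held up (all of step 1 and horizontal distance between each of mint0_center, mint1_center, mint2_center, mint3_center, mint4_center and crusher_mouth below 0.046 m and z of mint0_center in the frame of crusher between 0.055 and 0.098 m and z of mint1_center in the frame of crusher between 0.055 and 0.098 m and z of mint2_center in the frame of crusher between 0.055 and 0.098 m and z of mint3_center in the frame of crusher between 0.055 and 0.098 m and z of mint4_center in the frame of crusher between 0.055 and 0.098 m), for 0.1 s.
3. the cup stands upright on the desk again, let go (height (world z) of cup_handle below 0.045 m and angle between cup_handle's own z axis and vertical below 0.12 rad and contact force between cup and the fingers below 0.1 N), for 0.2 s.
4. the lid sits fully down in the bayonet mouth (z of lid_bar in the frame of crusher between 0.126 and 0.1355 m and horizontal distance between lid_bar and crusher_mouth below 0.008 m and angle between lid_bar's own z axis and vertical below 0.1 rad), for 0.1 s.
At the end, for the whole second after the job is handed in: Five mints in the bowl; cup upright on the desk (7 degrees), at rest, untouched; lid seated (bar centre 126 to 135.5 mm high, within 8 mm of the axis, 6 degrees of level); drive at rest between 0.45 and 0.95 rad (middle 0.70), fingers still pressing the lid with 1 N or more (all of step 3 and all of step 4 and horizontal distance between each of mint0_center, mint1_center, mint2_center, mint3_center, mint4_center and crusher_mouth below 0.046 m and z of mint0_center in the frame of crusher between 0.055 and 0.098 m and z of mint1_center in the frame of crusher between 0.055 and 0.098 m and z of mint2_center in the frame of crusher between 0.055 and 0.098 m and z of mint3_center in the frame of crusher between 0.055 and 0.098 m and z of mint4_center in the frame of crusher between 0.055 and 0.098 m and value of joint drive between 0.45 and 0.95 rad and velocity of joint drive between -0.1 and 0.1 rad/s and contact force between lid and the fingers above 1 N and linear speed of cup below 0.02 m/s); the arm keeps its last pose, push and grip.
It fails at once if the pointer reaches the red band: the lock clicks (value of joint drive above 1.15 rad).
It fails at once if a bystander (calculator, stapler, pen pot, tea tin, tape dispenser) is pushed more than 30 mm or knocked over (distance of any of calculator, stapler, pen_pot, tea_tin, tape_dispenser from where it was at the start of the episode above 0.03 m or angle between any of calculator, stapler, pen_pot, tea_tin, tape_dispenser's own z axis and vertical above 0.4 rad).
It also fails if it takes over 72 s, if anything falls off the work surface, if the arm or the gripper's body presses on something with over 40 N, if the wrist force passes 120 N, or if a joint passes its speed limit or range.

ROBOT

A 6-joint arm with a two-finger parallel gripper is mounted at the origin on the work surface. World frame = base frame: x ahead of the robot, y to its left, z up, the work surface at z = 0. Lengths are in mm, angles in rad, forces in N, time in s.
With the tool pointing down it reaches from about 275 to 825 mm from the base axis. Payload 5.2 kg.
Tool frame: the origin (TCP) lies at the very end of the fingers, on their centre line; the grasp point (between the pads) lies 19 mm behind it; z points along the fingers, y is the direction in which the jaws open and shut (so a half turn about z gives the same grasp; the last joint's range is limited). The gripper opens to 93 mm and grips with 3 to 60 N. Pads are 15 mm wide; open, the fingers measure 128 mm over their backs; the gripper's body (75 mm by 188 mm) begins 65 mm behind the grasp point.
Start: joints at [0.951, 0.259, 1.535, -0, 1.348, -0.203], TCP at [222.639, 502.928, 218.653] pointing down, gripper open.
Joint ranges: [-3.14, 3.14], [-0.91, 2.08], [0.19, 2.58], [-1.22, 4.36], [0.22, 2.71], [-3.12, 3.12]. Speed limits (rad/s): [2.57, 2.57, 3.14, 3.14, 3.14, 3.14].

INTERFACE

Orientations are given as [roll, pitch, yaw] about the fixed x, y, z axes, in that order (R = Rz(yaw) Ry(pitch) Rx(roll)).
In Python, from bench import robot gives the robot as it stands. The module is installed in compiled form; this text tells all that it offers. Calls block until the motion is done:
- robot.move_ptp(position, orientation): joint-space move of the TCP to a pose.
- robot.move_linear(position, ori=None, speed=150, f_stop=None): straight line of the TCP; ori=None keeps the orientation; speed is the mean speed in mm/s. With f_stop (N) it stops when the force on the tool has changed by that much, and returns True; else False.
- robot.move_j(angles): joint-space move.
- robot.move_gripper(opening): opening from 0.0 (shut) to 1.0 (fully open); the grip force is fixed at half the most; returns when the fingers have stopped.
- robot.sleep(seconds).
- robot.inverse_kinematics(position, orientation): joint angles nearest the present ones, or None.
- robot.get_image(name): name is "scene" or "top" or "wrist"; returns a dict with "img" (384x512x3 uint8, blue, green, red), "fovy" (degrees; the focal length in pixels is half the picture's height over the tangent of half this angle, whatever the lens; pixels are square), "cx", "cy" (the principal point, pixels), "eye" and "orientation" of the camera in the world. Camera axes: x right, y down, z forward; pixel columns grow to the right and rows downward; lengths in mm; the calibration is good to about 2 mm. A picture is of the moment at which its call begins. There is no depth.
A pose or a line that the arm cannot do raises robot.MotionError and nothing moves.
- robot.hand_in(): hands the job in, once; it reports no verdict.
Readings, each from a call of its own:
- robot.current_t(): time.
- robot.current_qpos(): joint angles.
- robot.current_joint_vel(): joint speeds.
- robot.current_joint_efforts(): joint torques, N m.
- robot.current_tcp_pos(): TCP position.
- robot.current_eef_rot(): TCP orientation.
- robot.current_contact_force(): force on the tool from outside, world axes, zero at the start.
- robot.current_ft_torque(): the same for the moment, N m.
- robot.current_gripper_width(): opening from 0.0 (shut) to 1.0 (fully open).
Only numpy, scipy, OpenCV 4.12 (cv2) and the standard library are available. Lean on these libraries where they do the work, as an engineer would, in place of code of your own. Each camera call takes 0.05 s, during which the arm holds its last target.

## Working session

There is one attempt and no reset: what is moved stays moved. The work goes in short steps, each a Python script; the robot and the scene stay as the last script left them, time stands still between calls to the robot, and variables do not carry over. Pictures are saved under pics/ and viewed, and the job is handed in when it is done.

```bash
mkdir -p pics; cat > h.py <<'E'
import numpy as np, cv2
from bench import robot
from scipy.spatial.transform import Rotation as R
def cam(n):
    d=robot.get_image(n); return d
def save(d,name,s=1.0): cv2.imwrite('pics/'+name,d['img'])
def K(d):
    h=d['img'].shape[0]; f=h/2/np.tan(np.radians(d['fovy'])/2); return f
def Rc(d):
    o=np.array(d['orientation'],float)
    return o if o.shape==(3,3) else R.from_euler('xyz',o).as_matrix()
def ray(d,u,v):
    f=K(d); r=Rc(d)@np.array([(u-d['cx'])/f,(v-d['cy'])/f,1]); return np.array(d['eye'],float),r
def onz(d,u,v,z):
    e,r=ray(d,u,v); return e+r*(z-e[2])/r[2]
def proj(d,p):
    q=Rc(d).T@(np.array(p,float)-np.array(d['eye'],float)); f=K(d); return d['cx']+f*q[0]/q[2], d['cy']+f*q[1]/q[2]
E
python3 - <<'E'
from h import *
for n in ['scene','top','wrist']:
    d=cam(n); save(d,n+'0.png'); print(n,d['img'].shape,d['fovy'],d['cx'],d['cy'],d['eye'],d['orientation'])
print(robot.current_t(),robot.current_tcp_pos(),robot.current_eef_rot(),robot.current_gripper_width())
E
```

```text
scene (384, 512, 3) 56.2409782826165 251.14986617644308 197.4812853843548 [ 1.13119684e+03 -2.88781785e-01  7.47087922e+02] [-2.38410403 -0.00626559  1.59832437]
top (384, 512, 3) 52.126916709830866 255.09692896427086 188.1895310757283 [408.56745861  16.42071515 896.33452412] [-3.02025226 -0.03081569 -1.57636362]
wrist (384, 512, 3) 63.2614926195143 253.36610021785265 190.90964398589801 [154.37979988 533.11776553 382.98932851] [2.86723002e+00 6.04749252e-04 1.15299488e+00]
0.15 [222.38397036 502.57009448 218.01798733] [-3.14020771e+00 -2.70683789e-04  2.72480754e+00] 0.9995889990545291
```

View pics/scene0.png

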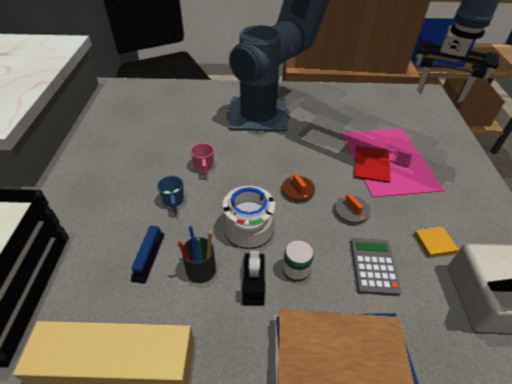

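View pics/top0.png

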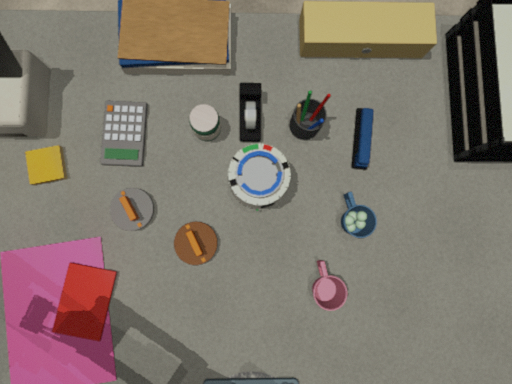

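View pics/wrist0.png

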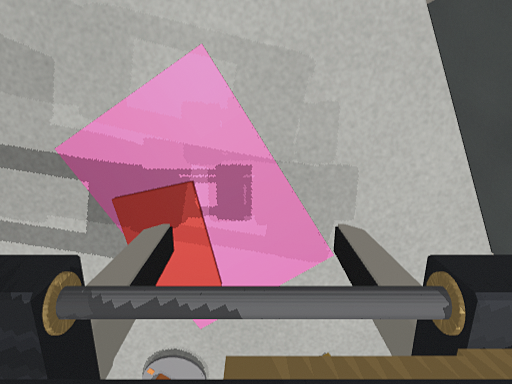

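Top view candidates: blue cup with mints (358,221) against the pink cup (330,292); grey lid (132,210) against the brown lid (196,243). I choose the blue cup and the grey lid, and check them in close crops next.

```bash
python3 - <<'E'
from h import *
im=cv2.imread('pics/top0.png')
def crop(u,v,r,s): return cv2.resize(im[v-r:v+r,u-r:u+r],(s,s),interpolation=cv2.INTER_CUBIC)
cv2.imwrite('pics/crops.png',np.hstack([crop(358,215,32,266),crop(132,210,32,266),crop(260,175,36,266)]))
s=cv2.imread('pics/scene0.png')
c=lambda u,v,r:cv2.resize(s[v-r:v+r,u-r:u+r],(266,266),interpolation=cv2.INTER_CUBIC)
cv2.imwrite('pics/crops2.png',np.hstack([c(172,195,28),c(352,208,28),c(248,215,36)]))
E
```

```text
(no output)
```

View pics/crops.png

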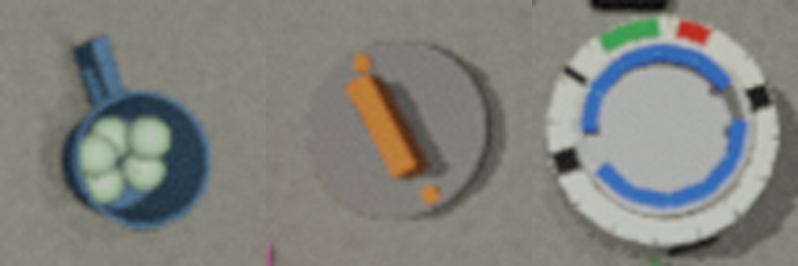

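View pics/crops2.png

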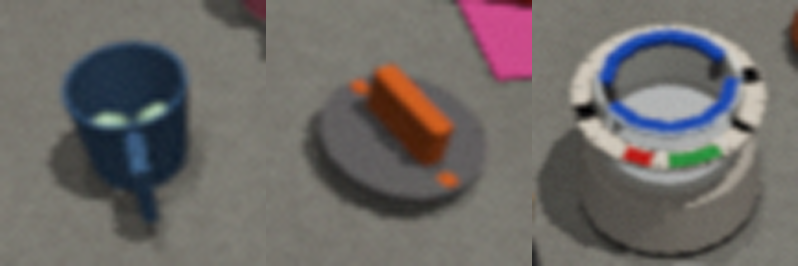

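Crops confirm: blue cup holding pale mints with its handle up (+x); grey lid with an orange bar; crusher with black gap ticks at about (265,195)±. Now coarse positions from top and scene.

```bash
cat >> h.py <<'E'
def hsv(d): return cv2.cvtColor(d['img'],cv2.COLOR_BGR2HSV)
def blobs(d,lo,hi,amin=15):
    m=cv2.inRange(hsv(d),np.array(lo),np.array(hi)); cs,_=cv2.findContours(m,cv2.RETR_EXTERNAL,cv2.CHAIN_APPROX_NONE)
    out=[]
    for c in cs:
        n=np.zeros_like(m); cv2.drawContours(n,[c],-1,255,-1); n&=m
        ys,xs=np.nonzero(n)
        if len(xs)>=amin: out.append((len(xs),xs.mean(),ys.mean(),c))
    return sorted(out,key=lambda b:-b[0])
E
python3 - <<'E'
from h import *
for n in ['top','scene']:
    d=cam(n)
    for nm,lo,hi in [('blue',(100,120,40),(125,255,255)),('orange',(5,150,120),(18,255,255)),('green',(55,100,80),(75,255,255)),('red',(0,150,120),(4,255,255)),('mint',(45,15,130),(80,90,255)),('dblue',(98,90,30),(112,255,255)),('black',(0,0,0),(180,255,30))]:
        print(n,nm,[(b[0],round(b[1],1),round(b[2],1)) for b in blobs(d,lo,hi,8)][:14])
E
```

```text
top blue [(713, np.float64(364.2), np.float64(138.4)), (277, np.float64(143.4), np.float64(62.8)), (205, np.float64(254.9), np.float64(158.5)), (185, np.float64(264.3), np.float64(186.4)), (62, np.float64(316.6), np.float64(123.2)), (50, np.float64(119.3), np.float64(9.3)), (17, np.float64(359.4), np.float64(233.1)), (17, np.float64(361.5), np.float64(208.5)), (13, np.float64(368.4), np.float64(214.3)), (12, np.float64(368.0), np.float64(221.8)), (11, np.float64(342.5), np.float64(222.9)), (8, np.float64(346.1), np.float64(195.5))]
top orange [(303, np.float64(190.7), np.float64(240.2)), (168, np.float64(127.3), np.float64(206.8)), (95, np.float64(201.5), np.float64(228.7)), (30, np.float64(202.7), np.float64(259.2)), (27, np.float64(109.8), np.float64(108.1)), (13, np.float64(189.6), np.float64(256.0)), (9, np.float64(178.7), np.float64(251.7)), (9, np.float64(139.1), np.float64(224.3)), (8, np.float64(177.4), np.float64(244.9)), (8, np.float64(213.0), np.float64(241.5))]
top green [(233, np.float64(122.0), np.float64(153.5)), (63, np.float64(250.1), np.float64(147.6)), (9, np.float
[... 2601 characters left out ...]
np.float64(321.5)), (10, np.float64(435.0), np.float64(65.7))]
scene black [(5367, np.float64(26.5), np.float64(264.7)), (3446, np.float64(143.3), np.float64(23.2)), (1652, np.float64(162.4), np.float64(67.3)), (1189, np.float64(258.2), np.float64(101.5)), (818, np.float64(462.4), np.float64(57.5)), (758, np.float64(253.0), np.float64(285.0)), (571, np.float64(242.6), np.float64(65.1)), (507, np.float64(200.3), np.float64(270.2)), (362, np.float64(147.0), np.float64(263.8)), (262, np.float64(300.0), np.float64(7.6)), (216, np.float64(501.0), np.float64(285.4)), (191, np.float64(502.0), np.float64(137.4)), (183, np.float64(465.5), np.float64(33.2)), (182, np.float64(468.0), np.float64(21.9))]
```

```bash
cat >> h.py <<'E'
from scipy.optimize import least_squares
def circ(P,r=None):
    P=np.asarray(P)[:,:2]; c0=P.mean(0)
    if r is None:
        s=least_squares(lambda x:np.hypot(*(P-x[:2]).T)-x[2],[*c0,40],loss='soft_l1',f_scale=1.); return s.x
    s=least_squares(lambda x:np.hypot(*(P-x[:2]).T)-r,c0,loss='soft_l1',f_scale=1.); return np.r_[s.x,r]
E
cat > loc.py <<'E'
from h import *
def seg(d,p,rad,lo,hi):  # mask limited to region near projected p
    u,v=proj(d,p); m=cv2.inRange(hsv(d),np.array(lo),np.array(hi)); n=np.zeros_like(m); cv2.circle(n,(int(u),int(v)),rad,255,-1); return m&n
def crusher(d,p,rad):
    m=seg(d,p,rad,(100,120,40),(125,255,255)); ys,xs=np.nonzero(m)
    h=cv2.convexHull(np.c_[xs,ys].astype(np.float32))[:,0]
    P=np.array([onz(d,u,v,110) for u,v in h]); c=circ(P)
    out=[c]
    for lo,hi in [((55,100,80),(75,255,255)),((0,150,120),(4,255,255))]:
        m=seg(d,p,rad+40,lo,hi); n,l,st,ce=cv2.connectedComponentsWithStats(m)
        if n>1:
            i=1+np.argmax(st[1:,4]); q=onz(d,*ce[i],96); out.append((q[:2],np.degrees(np.arctan2(q[1]-c[1],q[0]-c[0])),np.hypot(*(q[:2]-c[:2]))))
    return out
E
python3 - <<'E'
from loc import *
d=cam('top'); s=cam('scene')
for x,uv in [(d,(260,173)),(s,(248,200))]:
    p=onz(x,*uv,110); print('crusher',crusher(x,p,38 if x is d else 28))
# lid
b=[q for q in blobs(d,(5,150,120),(18,255,255),3) if 100<q[1]<160 and 180<q[2]<240]
for q in b: print('lid top',q[0],onz(d,q[1],q[2],19),onz(d,q[1],q[2],49))
b=[q for q in blobs(s,(5,130,100),(18,255,255),3) if 330<q[1]<375 and 180<q[2]<230]
for q in b: print('lid sc',q[0],onz(s,q[1],q[2],19),onz(s,q[1],q[2],38))
# cup
m=cv2.inRange(hsv(d),(95,80,20),(115,255,255))|cv2.inRange(hsv(d),(45,15,130),(80,90,255))
n=np.zeros_like(m);cv2.circle(n,(357,215),32,255,-1);m&=n
ys,xs=np.nonzero(m); cs,_=cv2.findContours(m,cv2.RETR_EXTERNAL,cv2.CHAIN_APPROX_NONE); c=max(cs,key=cv2.contourArea)[:,0]
P=np.array([onz(d,u,v,62) for u,v in c]); f=circ(P,36); print('cup',f, circ(P))
Q=np.array([onz(d,u,v,58) for u,v in zip(xs,ys)]); r=np.hypot(*(Q[:,:2]-f[:2]).T); H=Q[r>42]; print(len(H),H.mean(0),r.max(),np.degrees(np.arctan2(*(H.mean(0)[:2]-f[:2])[::-1])))
E
```

```text
crusher [array([536.57828976, -16.96469571,  44.31739415]), (array([591.2225118 ,   1.30742968]), np.float64(18.48908407916243), np.float64(57.618239893523956)), (array([592.40121702, -34.15749991]), np.float64(-17.11821604734653), np.float64(58.410544625343846))]
crusher [array([537.9297398 , -19.07741275,  44.4471523 ]), (array([591.68195156,  -0.98036701]), np.float64(18.607111787824827), np.float64(56.71686991952973)), (array([592.42375815, -36.62374035]), np.float64(-17.847847591469332), np.float64(57.249206529763356))]
lid top 166 [474.02643874 272.48819732  19.        ] [471.7881028  263.73210229  49.        ]
lid top 10 [435.82783211 245.64483552  19.        ] [434.89567775 237.80663535  49.        ]
lid sc 96 [446.45797953 272.98867324  19.        ] [464.32675316 265.85729324  38.        ]
lid sc 10 [436.14742651 243.04919903  19.        ] [454.28526175 236.69911205  38.        ]
lid sc 9 [504.75980234 281.00121445  19.        ] [521.10714621 273.66074119  38.        ]
cup [ 442.07849822 -230.25321997   36.        ] [ 442.64923303 -230.04690025   36.69275185]
78 [ 490.64098668 -212.11507617   58.        ] 62.25128570076131 20.4807165007059
```

```bash
cat >> h.py <<'E'
def ori(psi,th=0,flip=False):
    "tool gripping the cup handle: cup pose Rz(psi)Ry(-th)"
    m=R.from_euler('z',psi)*R.from_euler('y',-th)
    if flip: m=m*R.from_euler('z',np.pi)
    return m*R.from_euler('x',np.pi)
def rpy(r): return list(r.as_euler('xyz'))
def cuppose(psi,th,lip,dz=0,flip=False):
    "tool pose so that the pouring lip (cup frame -36,0,62) is at lip. handle grasp point (60,0,36+dz)"
    m=R.from_euler('z',psi)*R.from_euler('y',-th)
    g=np.array(lip)+m.apply([96,0,-26+dz])
    o=ori(psi,th,flip); return g+19*o.apply([0,0,1]), rpy(o)
E
python3 - <<'E'
from h import *
C=np.array([537.3,-18])
for flip in (0,1):
  print('pick',flip,np.round(robot.inverse_kinematics([498,-209,17+3],rpy(ori(np.radians(20.5),0,flip))),2))
  for psi in (-40,-20,0,20,40):
    u=np.array([np.cos(np.radians(psi)),np.sin(np.radians(psi))])
    for th in (0,60,90,110,125):
      p,o=cuppose(np.radians(psi),np.radians(th),[*(C+18*u),128],0,flip)
      q=robot.inverse_kinematics(p,o); print(flip,psi,th,np.round(p),None if q is None else np.round(q,2))
E
```

```text
pick 0 [-0.6   0.46  1.79 -0.    0.89  0.61]
0 -40 0 [625. -91.  83.] [-0.32  0.51  1.5  -0.    1.13  1.95]
0 -40 60 [618. -85. 189.] None
0 -40 90 [586. -58. 224.] [ 0.21  0.63  2.33  4.06  1.46 -1.72]
0 -40 110 [558. -36. 234.] [ 0.24  0.97  2.29  4.12  1.99 -1.46]
0 -40 125 [537. -18. 232.] [ 0.2   1.19  2.19  4.2   2.32 -1.31]
0 -20 0 [644. -57.  83.] [-0.26  0.54  1.46 -0.    1.15  1.66]
0 -20 60 [636. -54. 189.] [-0.17  0.21  2.27  3.54  0.41 -1.85]
0 -20 90 [597. -40. 224.] [-0.1   0.65  2.54  3.39  1.62 -1.56]
0 -20 110 [563. -27. 234.] [-0.09  1.11  2.51  3.5   2.37 -1.4 ]
0 -20 125 [537. -18. 232.] [-0.1   1.32  2.37  3.62  2.7  -1.27]
0 0 0 [651. -18.  83.] [-0.2   0.55  1.44 -0.    1.15  1.37]
0 0 60 [642. -18. 189.] [-0.4   0.18  2.31  2.34  0.49 -1.05]
0 0 90 [600. -18. 224.] None
0 0 110 [565. -18. 234.] None
0 0 125 [537. -18. 232.] [-0.56  1.4   2.43  1.95  2.65 -2.38]
0 20 0 [644.  21.  83.] [-0.14  0.54  1.46 -0.    1.14  1.08]
0 20 60 [636.  18. 189.] [-0.59  0.22  2.26  1.71  0.78 -0.78]
0 20 90 [597.   4. 224.] [-0.86  0.64  2.51  1.93  1.57 -1.58]
0 20 110 [563
[... 1375 characters left out ...]
 20 60 [636.  18. 189.] [-0.59  0.22  2.26  1.71  0.78  2.36]
1 20 90 [597.   4. 224.] [-0.86  0.64  2.51  1.93  1.57  1.56]
1 20 110 [563.  -9. 234.] [-0.91  1.08  2.47  1.72  2.01  1.14]
1 20 125 [537. -18. 232.] [-0.85  1.29  2.34  1.56  2.27  0.96]
1 40 0 [625.  55.  83.] [-0.09  0.51  1.51  0.    1.12 -2.36]
1 40 60 [618.  49. 189.] [-0.67  0.3   2.13  1.34  1.06  2.4 ]
1 40 90 [586.  22. 224.] [-0.91  0.63  2.28  1.53  1.58  1.8 ]
1 40 110 [558.  -0. 234.] [-0.95  0.96  2.24  1.47  1.91  1.51]
1 40 125 [537. -18. 232.] [-0.9   1.17  2.15  1.41  2.16  1.35]<stdin>:8: UserWarning: Gimbal lock detected. Setting third angle to zero since it is not possible to uniquely determine all angles.
```

```bash
python3 - 2>/dev/null <<'E'
from h import *
C=np.array([537.3,-18])
for psi in (50,65,80,95,110,130,-60,-80,-100):
    u=np.array([np.cos(np.radians(psi)),np.sin(np.radians(psi))])
    for th in (0,30,60,90,110,125):
      p,o=cuppose(np.radians(psi),np.radians(th),[*(C+18*u),128],0,0)
      q=robot.inverse_kinematics(p,o); print(psi,th,np.round(p),None if q is None else np.round(q,2))
E
```

```text
50 0 [611.  69.  83.] [-0.07  0.49  1.55 -0.    1.11  0.63]
50 30 [617.  77. 137.] [-0.35  0.31  1.82  0.63  0.92 -0.02]
50 60 [605.  62. 189.] [-0.68  0.34  2.05  1.21  1.18 -0.75]
50 90 [578.  30. 224.] [-0.9   0.65  2.15  1.38  1.64 -1.24]
50 110 [555.   3. 234.] [-0.93  0.94  2.11  1.37  1.94 -1.48]
50 125 [537. -18. 232.] [-0.89  1.14  2.04  1.35  2.17 -1.61]
65 0 [585.  85.  83.] [-0.04  0.45  1.61 -0.    1.08  0.39]
65 30 [590.  94. 137.] [-0.36  0.33  1.79  0.61  1.07 -0.23]
65 60 [582.  77. 189.] [-0.67  0.42  1.92  1.04  1.37 -0.77]
65 90 [564.  39. 224.] [-0.84  0.7   1.95  1.21  1.76 -1.12]
65 110 [549.   7. 234.] [-0.87  0.95  1.91  1.25  2.02 -1.29]
65 125 [537. -18. 232.] [-0.84  1.13  1.86  1.28  2.24 -1.38]
80 0 [557.  94.  83.] [-0.03  0.41  1.68 -0.    1.06  0.14]
80 30 [559. 104. 137.] [-0.35  0.35  1.75  0.56  1.2  -0.43]
80 60 [556.  85. 189.] [-0.63  0.49  1.78  0.89  1.54 -0.81]
80 90 [548.  44. 224.] [-0.77  0.77  1.76  1.06  1.9  -1.04]
80 110 [542.   9. 234.] [-0.79  0.98  1.71  1.15  2.14 -1.14]
80 125 [537. -18. 232.] [-0.77  1.14  1.67  1.22  2.33 -1.19]
[... 1202 characters left out ...]
  2.85]
-60 60 [ 590. -109.  189.] None
-60 90 [569. -73. 224.] None
-60 110 [551. -42. 234.] None
-60 125 [537. -18. 232.] None
-80 0 [ 557. -130.   83.] [-0.42  0.42  1.66 -0.    1.06  2.54]
-80 30 [ 559. -140.  137.] [-0.13  0.35  1.76 -0.62  0.96 -3.11]
-80 60 [ 556. -121.  189.] [ 0.16  0.47  1.82 -1.17  1.22 -2.5 ]
-80 90 [548. -80. 224.] None
-80 110 [542. -45. 234.] None
-80 125 [537. -18. 232.] None
-100 0 [ 518. -130.   83.] [-0.46  0.36  1.75 -0.    1.03  2.86]
-100 30 [ 516. -140.  137.] [-0.13  0.38  1.71 -0.58  1.15 -2.83]
-100 60 [ 519. -121.  189.] [ 0.14  0.57  1.64 -0.97  1.49 -2.45]
-100 90 [526. -80. 224.] None
-100 110 [533. -45. 234.] None
-100 125 [537. -18. 232.] None
```

```bash
python3 - <<'E'
from h import *
psi=np.radians(20.5)
robot.move_ptp([498,-209,200],rpy(ori(psi)))
d=cam('wrist'); save(d,'w1.png'); print(robot.current_t(),d['eye'],d['orientation'],proj(d,[498,-209,36]),proj(d,[442,-230,62]),proj(d,[537,-18,110]))
E
```

```text
3.0917 [ 569.20753951 -181.85477803  365.12524055] [ 2.86874996e+00  4.35518174e-04 -1.21257798e+00] (np.float64(253.9199707274941), np.float64(176.77466823664486)) (np.float64(253.9556074755998), np.float64(237.6803153169326)) (np.float64(38.10404830874225), np.float64(66.63839431048216))
```

View pics/w1.png

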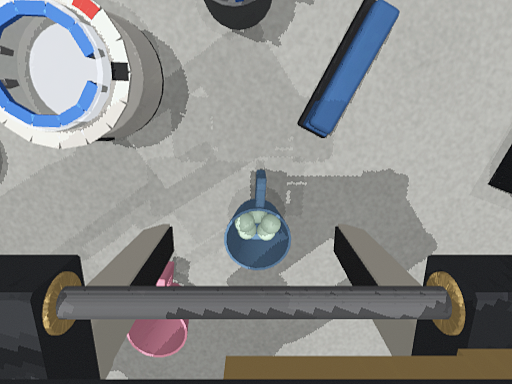

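```bash
python3 - <<'E'
from loc import *
d=cam('wrist')
m=cv2.inRange(hsv(d),(95,80,20),(115,255,255)); n=np.zeros_like(m); cv2.circle(n,(258,222),62,255,-1); m&=n
nl,l,st,ce=cv2.connectedComponentsWithStats(m); i=1+np.argmax(st[1:,4]); m=(l==i).astype(np.uint8)*255
cs,_=cv2.findContours(m,cv2.RETR_EXTERNAL,cv2.CHAIN_APPROX_NONE); c=max(cs,key=cv2.contourArea)[:,0]
low=c[c[:,1]>225]; P=np.array([onz(d,u,v,62) for u,v in low]); f=circ(P,36); print('rim',f,circ(P))
ys,xs=np.nonzero(m); 
for v in range(166,206,4):
    x=xs[ys==v]
    if len(x): print(v,x.min(),x.max(),onz(d,x.mean(),v,58)[:2],onz(d,x.mean(),v,14)[:2], x.max()-x.min()+1)
k=(ys>=176)&(ys<=196); p=onz(d,xs[k].mean(),ys[k].mean(),58)[:2]; q=p-f[:2]; print('handle dir',np.degrees(np.arctan2(q[1],q[0])),p)
print('crusher from wrist', crusher(d,[537,-18,110],75))
E
```

```text
rim [ 442.74273169 -233.2730328    36.        ] [ 441.21310863 -233.86315987   34.59619082]
170 257 263 [ 511.44284488 -210.46166678] [ 503.16541382 -214.56199074] 7
174 257 264 [ 507.77974592 -212.39645448] [ 498.97752083 -216.77396588] 8
178 256 265 [ 503.91327977 -213.87141193] [ 494.55712526 -218.46023317] 10
182 256 265 [ 500.01926394 -215.35687887] [ 490.10523309 -220.15851559] 10
186 256 265 [ 496.09740292 -216.85296804] [ 485.6215065  -221.86894204] 10
190 255 264 [ 491.78883493 -217.40247265] [ 480.69567134 -222.49717144] 10
194 255 264 [ 487.80908363 -218.91670545] [ 476.14576081 -224.22834087] 10
198 255 264 [ 483.80056547 -220.4418836 ] [ 471.56296213 -225.97202372] 10
202 245 268 [ 478.67552346 -219.07491348] [ 465.70368077 -224.40921458] 24
handle dir 17.45389694340332 [ 495.97831136 -216.53500156]
crusher from wrist [array([537.17307825, -17.91104484,  45.42874277]), (array([591.18910185, -36.13622351]), np.float64(-18.644559010223904), np.float64(57.00778844165016))]
```

```bash
python3 - <<'E'
from h import *
psi=np.radians(18.5)
robot.move_ptp([499,-214.5,110],rpy(ori(psi)))
print(robot.move_linear([499,-214.5,18],speed=150,f_stop=8))
robot.move_gripper(0.0); print(robot.current_gripper_width(),robot.current_contact_force())
robot.move_linear([499,-214.5,130],speed=120)
print(robot.current_contact_force(),robot.current_ft_torque(),robot.current_tcp_pos(),robot.current_gripper_width())
for n in ['wrist','scene','top']:
    d=cam(n); save(d,'g_%s.png'%n)
print(robot.current_t())
a=cv2.imread('pics/g_wrist.png');b=cv2.imread('pics/g_scene.png')
cv2.imwrite('pics/g.png',cv2.resize(np.hstack([a,cv2.resize(b[120:312,80:336],(512,384))]),(800,300)))
E
```

```text
False
0.10355199776694751 [-0.03677621  0.1652549  -0.14211774]
[-0.02188903  0.07411542 -1.23534716] [-0.00520268  0.046487    0.02328028] [ 498.43395015 -214.12982354  129.16806386] 0.10321019428753853
6.8417
```

View pics/g.png

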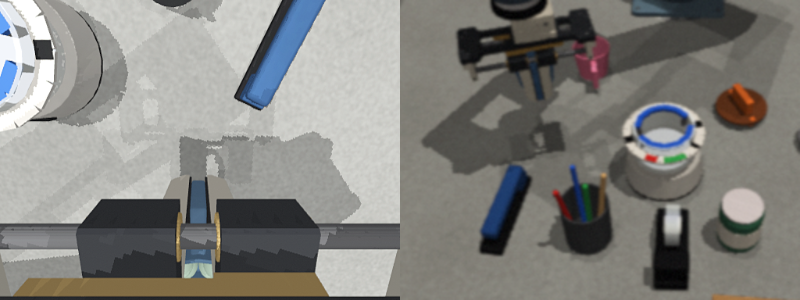

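The wrist view shows the handle between the pads at (197,200) with mints still in the cup, and the force says it is held. Next: carry it over the bowl and tilt in steps.

```bash
python3 - 2>/dev/null <<'E'
from h import *
psi=np.radians(80); C=np.array([537.2,-18]); u=np.array([np.cos(psi),np.sin(psi)])
def pose(th,z,k=18): return cuppose(psi,np.radians(th),[*(C+k*u),z])
robot.move_ptp(*pose(0,190)); print(robot.current_t())
robot.move_ptp(*pose(45,145)); print(robot.current_t())
for n in ['scene','top']:
    d=cam(n); save(d,'p_%s.png'%n); print(proj(d,[*(C+18*u),145]))
a=cv2.imread('pics/p_scene.png')[100:300,130:390];b=cv2.imread('pics/p_top.png')[80:280,130:390]
cv2.imwrite('pics/p.png',np.hstack([cv2.resize(a,(400,308),interpolation=2),cv2.resize(b,(400,308),interpolation=2)]))
E
```

```text
8.0417
8.8
(np.float64(256.47753697128996), np.float64(190.92642125015954))
(np.float64(251.38913023234744), np.float64(167.62180479411288))
```

View pics/p.png

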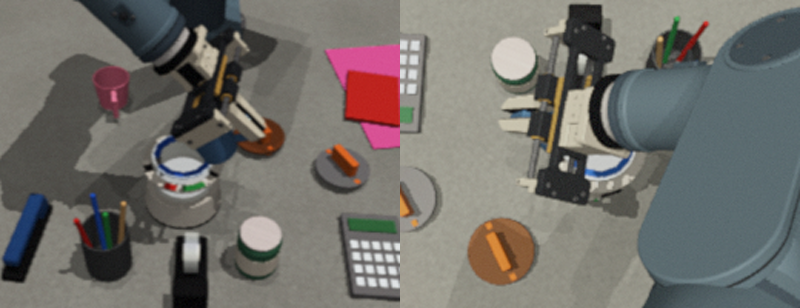

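```bash
python3 - 2>/dev/null <<'E'
from h import *
psi=np.radians(80); C=np.array([537.2,-18]); u=np.array([np.cos(psi),np.sin(psi)])
def pose(th,z,k): return cuppose(psi,np.radians(th),[*(C+k*u),z])
for th,z in [(58,135),(68,128),(76,127),(84,127),(92,127)]:
    robot.move_linear(*pose(th,z,16),speed=60); print(th,robot.current_t(),np.round(robot.current_contact_force(),2),np.abs(robot.current_joint_vel()).max())
for n in ['scene','wrist']:
    d=cam(n); save(d,'q_%s.png'%n)
a=cv2.imread('pics/q_scene.png')[130:280,180:375];b=cv2.imread('pics/q_wrist.png')
cv2.imwrite('pics/q.png',np.hstack([cv2.resize(a,(400,308),interpolation=2),cv2.resize(b,(400,308),interpolation=2)]))
E
```

```text
58 9.3333 [-0.1   0.41 -1.38] 0.027230095955390037
68 9.7083 [ 0.16 -0.47 -1.73] 0.0237000383659437
76 10.0917 [ 0.46  0.2  -0.61] 0.01589991805578941
84 10.4917 [-0.48  0.01 -1.89] 0.0165937441193022
92 10.8917 [-0.04 -0.18 -1.33] 0.018203363012458968
```

View pics/q.png

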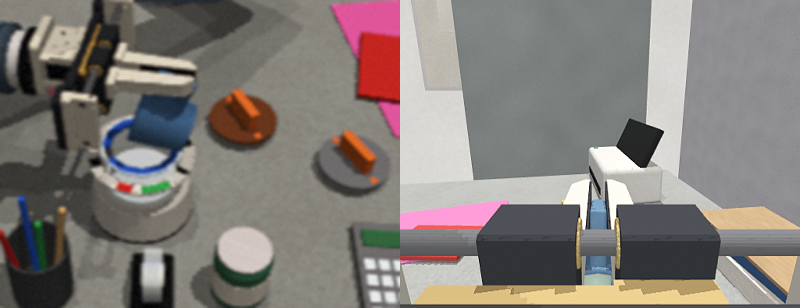

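At (165,120) in the scene crop the cup is near horizontal over the bowl and no mint is out yet; I continue.

```bash
python3 - 2>/dev/null <<'E'
from h import *
psi=np.radians(80); C=np.array([537.2,-18]); u=np.array([np.cos(psi),np.sin(psi)])
def pose(th,z,k): return cuppose(psi,np.radians(th),[*(C+k*u),z])
for th,z in [(100,127),(107,127),(114,127)]:
    robot.move_linear(*pose(th,z,14),speed=40); robot.sleep(0.3); print(th,robot.current_t(),np.round(robot.current_contact_force(),2))
for n in ['scene','wrist']:
    d=cam(n); save(d,'r_%s.png'%n)
a=cv2.imread('pics/r_scene.png')[130:280,180:375];b=cv2.imread('pics/r_wrist.png')
cv2.imwrite('pics/r.png',np.hstack([cv2.resize(a,(400,308),interpolation=2),cv2.resize(b,(400,308),interpolation=2)]))
E
```

```text
100 11.8583 [ 0.47 -0.16 -1.43]
107 12.6333 [-0.44  0.1  -0.94]
114 13.4083 [ 0.27 -0.02 -0.95]
```

View pics/r.png

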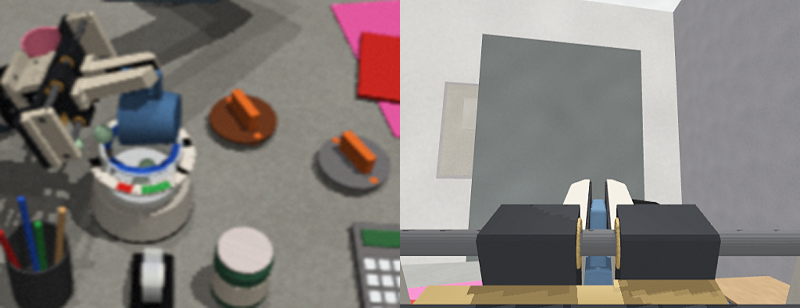

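```bash
python3 - 2>/dev/null <<'E'
from h import *
d=cam('scene'); save(d,'s_scene.png')
a=d['img'][140:240,190:323];e=cv2.imread('pics/r_scene.png')[140:240,190:323]
cv2.imwrite('pics/s.png',np.hstack([cv2.resize(e,(400,300),interpolation=2),cv2.resize(a,(400,300),interpolation=2)]))
print(robot.current_t())
E
```

```text
13.5583
```

View pics/s.png

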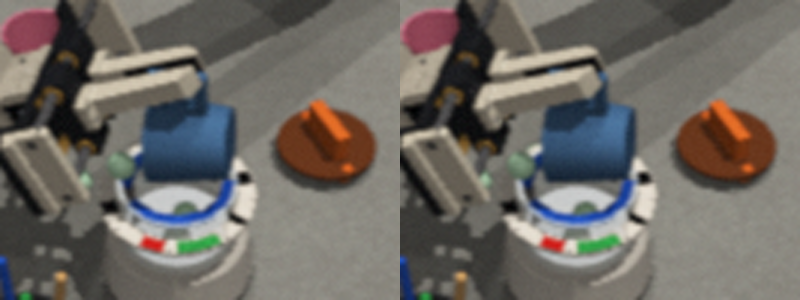

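```bash
python3 - 2>/dev/null <<'E'
from h import *
s=cam('scene'); t=cam('top'); save(t,'t_top.png')
for b in blobs(s,(40,15,90),(85,100,255),4): print(b[0],round(b[1],1),round(b[2],1))
for z in (11.5,107.5,121,140): print(z,onz(s,230,195,z),onz(s,218.3,200,z),onz(s,251.7,209.3,z))
cv2.imwrite('pics/t.png',np.hstack([cv2.resize(t['img'][90:250,150:363],(400,300),interpolation=2),cv2.resize(s['img'][165:225,205:285],(400,300),interpolation=2)]))
E
```

```text
83 229.9 193.6
62 253.4 220.1
54 373.8 243.2
25 218.4 199.2
20 310.8 259.2
20 250.8 208.6
8 379.9 250.9
7 363.1 249.9
4 306.5 277.5
4 301.5 263.0
11.5 [428.01422385 -75.02584686  11.5       ] [ 448.45392125 -106.40364589   11.5       ] [480.07688706 -12.10254091  11.5       ]
107.5 [519.78507638 -65.272073   107.5       ] [537.55723276 -92.55482286 107.5       ] [565.05315322 -10.56075257 107.5       ]
121 [532.69035251 -63.90044855 121.        ] [550.08738594 -90.60733213 121.        ] [577.00294065 -10.34393859 121.        ]
140 [550.85333374 -61.97001414 140.        ] [567.72241634 -87.86641924 140.        ] [593.82115999 -10.03879298 140.        ]
```

View pics/t.png

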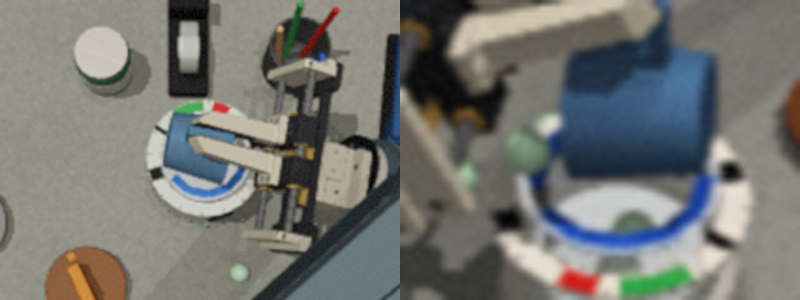

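```bash
python3 - 2>/dev/null <<'E'
from h import *
p=np.array(robot.current_tcp_pos()); print(p,robot.current_t())
robot.move_linear(list(p+[2,12,30]),speed=60)
robot.move_linear(list(p+[5,40,90]),speed=120)
s=cam('scene'); t=cam('top'); print(robot.current_t(),robot.current_contact_force())
save(s,'u_scene.png')
cv2.imwrite('pics/u.png',np.hstack([cv2.resize(t['img'][90:250,150:363],(400,300),interpolation=2),cv2.resize(s['img'][125:245,180:340],(400,300),interpolation=2)]))
E
```

```text
[539.98430096  -2.17682276 233.10293971] 13.6583
15.15 [ 0.7071522   0.44555295 -1.12340926]
```

View pics/u.png

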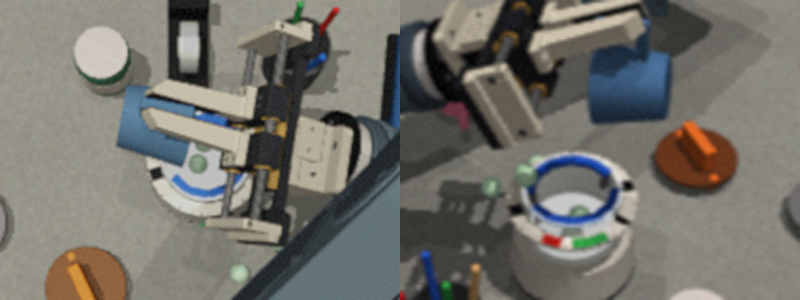

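```bash
python3 - 2>/dev/null <<'E'
from h import *
psi=np.radians(18.5)
o=rpy(ori(psi,np.radians(20)))
robot.move_ptp([500,-150,200],o)
robot.move_ptp([499,-214,100],o)
s=cam('scene'); t=cam('top'); w=cam('wrist'); print(robot.current_t(),robot.current_contact_force())
save(s,'v_scene.png');save(t,'v_top.png');save(w,'v_w.png')
cv2.imwrite('pics/v.png',np.vstack([np.hstack([cv2.resize(t['img'][120:270,200:400],(400,300),interpolation=2),cv2.resize(s['img'][125:245,120:280],(400,300),interpolation=2)]),cv2.resize(w['img'],(800,600))[300:]]))
E
```

```text
17.1083 [-0.11219881  0.42003107 -0.94138773]
```

View pics/v.png

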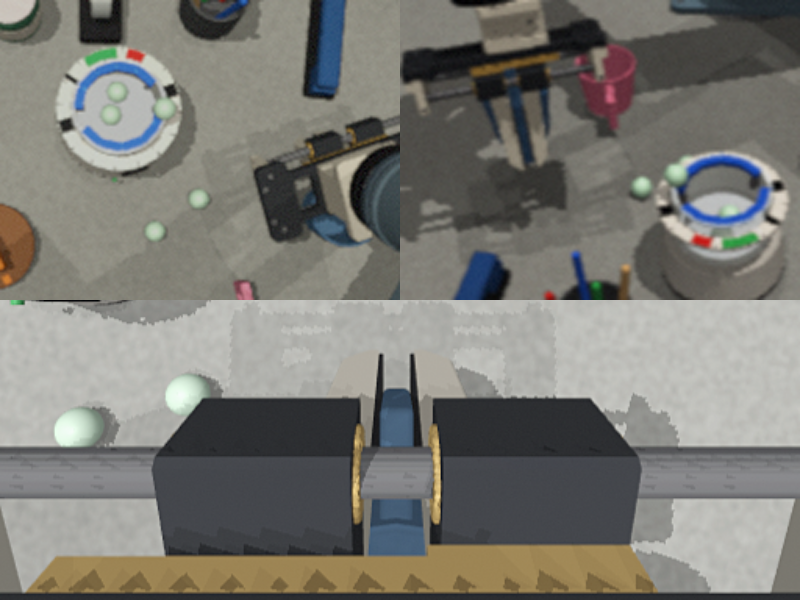

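```bash
python3 - 2>/dev/null <<'E'
from h import *
p=np.array(robot.current_tcp_pos())
print(robot.move_linear([499,-214,10],speed=90,f_stop=3), robot.current_tcp_pos(),robot.current_contact_force())
psi=np.radians(18.5)
robot.move_gripper(0.45)
o=ori(psi,np.radians(20))
robot.move_linear(list(np.array(robot.current_tcp_pos())-60*o.apply([0,0,1])),speed=150)
robot.move_ptp([470,-90,200],[np.pi,0,0])
s=cam('scene'); t=cam('top'); print(robot.current_t(),robot.current_tcp_pos())
save(s,'x_scene.png');save(t,'x_top.png')
for n,d in (('t',t),('s',s)):
  for b in blobs(d,(40,12,110),(85,100,255),10): 
    if (n=='t' and 200<b[1]<320 and 140<b[2]<250) or (n=='s' and 170<b[1]<300 and 150<b[2]<225): print(n,b[0],round(b[1],1),round(b[2],1),onz(d,b[1],b[2],11.5)[:2],onz(d,b[1],b[2],120)[:2])
cv2.imwrite('pics/x.png',np.hstack([cv2.resize(t['img'][120:270,200:400],(400,300),interpolation=2),cv2.resize(s['img'][125:245,120:280],(400,300),interpolation=2)]))
E
```

```text
True [ 498.34123831 -213.05028653   18.46781934] [-0.12855852 -0.30772565 -0.79820442]
20.3167 [469.31887183 -90.26818878 198.59985153]
t 88 258.1 165.5 [568.63118697 -18.73141038] [549.00388485 -14.42099355]
t 63 249.6 147.7 [6.10266418e+02 5.89488288e-01] [585.53372886   2.53074179]
t 52 300.5 220.1 [ 443.56880685 -113.68663351] [439.27687861 -97.73263652]
t 45 280.0 171.4 [555.0639884  -68.68418179] [537.10032056 -58.24846634]
s 83 230.1 193.1 [420.35669135 -75.16878822] [525.20636781 -64.12390772]
s 67 253.1 219.7 [517.06066736  -7.38283761] [607.64640462  -6.33645684]
s 34 215.7 198.4 [ 442.38906158 -114.3350438 ] [543.98894002 -97.513099  ]
s 30 251.0 208.6 [477.46095707 -14.08921204] [573.88769367 -12.05363392]
```

View pics/x.png

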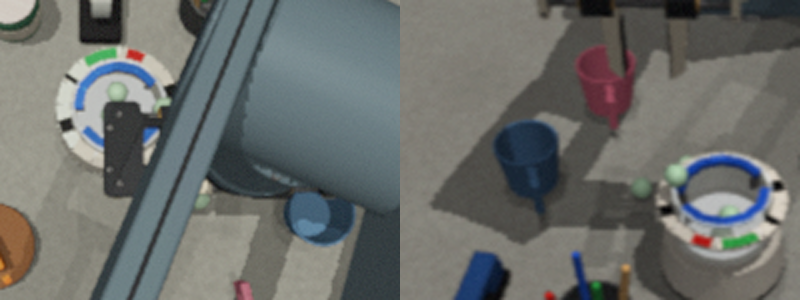

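The cup stands upright and empty at (528,165); mint 3 sits in the lug gap on the rim, (677,173), and two mints are on the desk. I localise those from the clear v_top picture, pick them up and drop them in.

```bash
python3 - 2>/dev/null <<'E'
from h import *
t=cam('top'); s=cam('scene'); t['img']=cv2.imread('pics/v_top.png'); s['img']=cv2.imread('pics/v_scene.png')
T=[b for b in blobs(t,(40,12,110),(85,100,255),10) if 200<b[1]<320 and 140<b[2]<250]
S=[b for b in blobs(s,(40,12,110),(85,100,255),10) if 170<b[1]<300 and 150<b[2]<225]
for b in T: print('t',b[0],round(b[1],1),round(b[2],1),onz(t,b[1],b[2],11.5)[:2],onz(t,b[1],b[2],66.5)[:2],onz(t,b[1],b[2],112)[:2])
for b in S: print('s',b[0],round(b[1],1),round(b[2],1),onz(s,b[1],b[2],11.5)[:2],onz(s,b[1],b[2],112)[:2])
e1,r1=ray(t,282,173.5); e2,r2=ray(s,230.1,193.1)
A=np.c_[r1,-r2]; k=np.linalg.lstsq(A,e2-e1,rcond=None)[0]; print(e1+k[0]*r1,e2+k[1]*r2)
E
```

```text
t 110 281.8 173.5 [550.07431763 -72.72409572] [541.27846142 -67.18298666] [534.00188946 -62.59897825]
t 99 255.0 176.9 [542.2456478  -11.37827483] [533.93641008  -9.65033089] [527.06240433  -8.22085   ]
t 95 298.9 218.9 [ 446.26277166 -110.08414965] [ 443.91968698 -102.22079512] [441.98131693 -95.71565637]
t 94 276.9 235.1 [410.30738278 -59.89859155] [410.19923168 -55.15469679] [410.10976122 -51.23020202]
t 93 258.2 165.6 [568.34551657 -18.80986086] [558.41394977 -16.61998057] [550.19783541 -14.80835233]
t 62 249.8 147.7 [6.10166077e+02 1.95373587e-01] [597.63500633   1.20391672] [587.26839326   2.03825695]
s 85 230.1 193.1 [420.63433788 -75.25954605] [517.71522905 -65.0166348 ]
s 65 253.1 219.9 [517.45645379  -7.28294776] [601.30898387  -6.32736698]
s 57 216.3 198.7 [ 443.60255921 -112.42143291] [537.54540777 -97.1012637 ]
s 30 251.0 208.6 [477.46095707 -14.08921204] [566.7778882  -12.20372263]
[531.71702124 -61.56567541 126.39998242] [531.71809427 -63.52133349 126.59824195]
```

```bash
python3 - 2>/dev/null <<'E'
from h import *
A=[445,-111.5]; o=[np.pi,0,np.radians(45)]
robot.move_gripper(0.45)
robot.move_ptp([*A,90],o)
robot.move_linear([*A,2.5],speed=120,f_stop=8); print(robot.current_tcp_pos())
robot.move_gripper(0.0); w=robot.current_gripper_width(); print('w',w,w*93)
robot.move_linear([*A,60],speed=150)
w=cam('wrist'); save(w,'y_w.png'); print(robot.current_gripper_width()*93,robot.current_t())
E
```

```text
[ 445.6128756  -111.76298438    3.06349093]
w 0.2321344605447814 21.58850483066467
21.195511606000732 23.4083
```

View pics/y_w.png

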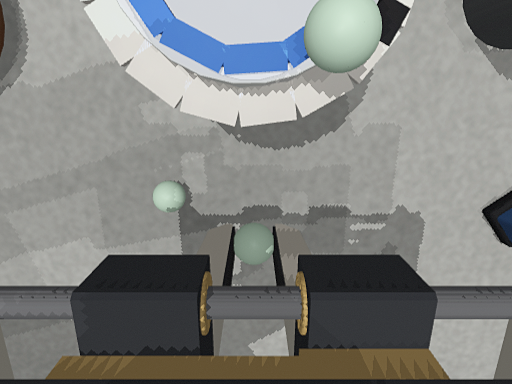

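Mint A is held between the fingers at (254,243); B at (169,196) and the rim mint at (343,33) are re-measured in the same view.

```bash
python3 - 2>/dev/null <<'E'
from h import *
w=cam('wrist'); print('B',onz(w,169.5,196,11.5),'rim',onz(w,343,33,121.5),onz(w,343,33,126))
p=np.array(robot.current_tcp_pos())
robot.move_linear([p[0]-10,p[1]+5,150],speed=250)
o=[np.pi,0,np.radians(90)]
robot.move_ptp([525,-14,150],o)
robot.move_linear([525,-14,117],speed=120)
robot.move_gripper(0.4)
robot.move_linear([525,-14,150],speed=200)
print(robot.current_t(),robot.current_gripper_width())
E
```

```text
B [410.98067393 -60.53777082  11.5       ] rim [531.54090324 -62.73685154 121.5       ] [530.08292439 -62.53694107 126.        ]
25.8167 0.4034902567107062
```

```bash
python3 - 2>/dev/null <<'E'
from h import *
B=[410.5,-60.5]; o=[np.pi,0,np.radians(18)]
robot.move_ptp([*B,110],o)
robot.move_linear([*B,3],speed=130,f_stop=8)
robot.move_gripper(0.0); print('w',robot.current_gripper_width()*93)
robot.move_linear([*B,140],speed=250); print('w',robot.current_gripper_width()*93)
o=[np.pi,0,np.radians(90)]
robot.move_ptp([527,-14,150],o)
robot.move_linear([527,-14,119],speed=120)
robot.move_gripper(0.4)
robot.move_linear([527,-14,165],speed=200)
print(robot.current_t())
# rim mint
robot.move_ptp([531.5,-62.6,165],o)
w=cam('wrist'); save(w,'z_w.png'); s=cam('scene'); save(s,'z_s.png')
print(robot.current_t())
cv2.imwrite('pics/z.png',np.hstack([cv2.resize(w['img'],(400,300)),cv2.resize(s['img'][125:245,160:320],(400,300),interpolation=2)]))
E
```

```text
w 21.246180140960494
w 21.361004664524863
31.2417
31.6583
```

View pics/z.png

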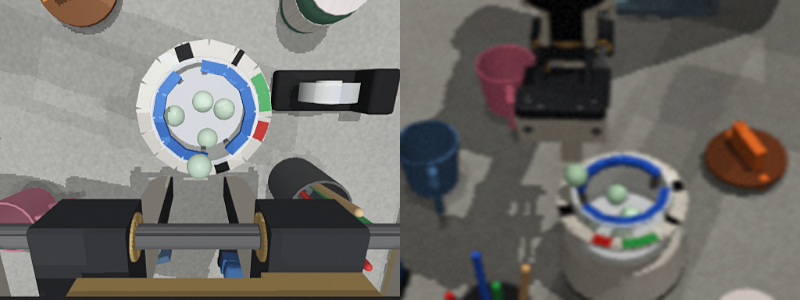

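Four mints are in the bowl; the fifth is on the rim at (200,166) between the jaws. I grasp it and drop it in.

```bash
python3 - 2>/dev/null <<'E'
from h import *
robot.move_linear([531,-62.6,114.5],speed=120,f_stop=8)
robot.move_gripper(0.0); print('w',robot.current_gripper_width()*93)
robot.move_linear([531,-62.6,126],speed=150)
robot.move_linear([533,-24,126],speed=150); print('w',robot.current_gripper_width()*93)
robot.move_linear([533,-24,118],speed=150)
robot.move_gripper(0.35)
robot.move_linear([533,-24,160],speed=250)
# back to cup
robot.move_ptp([500,-130,200],rpy(ori(np.radians(18.5),0)))
t=cam('top'); w=cam('wrist'); save(w,'a_w.png'); save(t,'a_t.png'); print(robot.current_t())
cv2.imwrite('pics/a.png',np.hstack([cv2.resize(w['img'],(400,300)),cv2.resize(t['img'][120:270,200:400],(400,300),interpolation=2)]))
E
```

```text
w 21.499237589129287
w 21.45796574779681
35.4083
```

View pics/a.png

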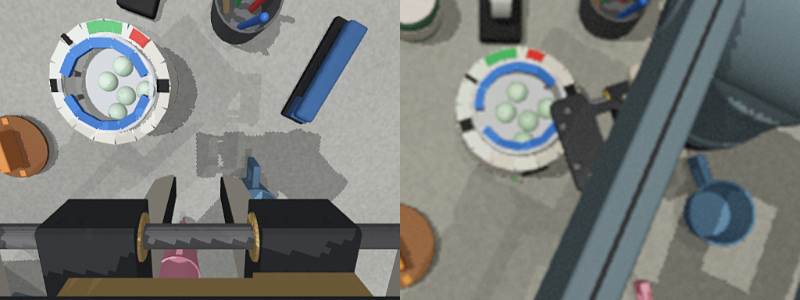

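All five mints show in the bowl. Now I re-measure the cup (handle at (697,165), body (720,213) in the right crop).

```bash
python3 - 2>/dev/null <<'E'
from h import *
d=cam('top')
m=cv2.inRange(hsv(d),(95,80,20),(115,255,255)); n=np.zeros_like(m);cv2.circle(n,(357,219),33,255,-1);m&=n
nl,l,st,ce=cv2.connectedComponentsWithStats(m); i=1+np.argmax(st[1:,4]); m=(l==i).astype(np.uint8)*255
ys,xs=np.nonzero(m); cs,_=cv2.findContours(m,cv2.RETR_EXTERNAL,cv2.CHAIN_APPROX_NONE); c=max(cs,key=cv2.contourArea)[:,0]
P=np.array([onz(d,u,v,62) for u,v in c]); f=circ(P,36); print('cup',f, circ(P))
Q=np.array([onz(d,u,v,58) for u,v in zip(xs,ys)]); r=np.hypot(*(Q[:,:2]-f[:2]).T); H=Q[r>42]; print(len(H),H.mean(0),r.max(),np.degrees(np.arctan2(*(H.mean(0)[:2]-f[:2])[::-1])))
E
```

```text
cup [ 431.34834706 -231.96314598   36.        ] [ 431.62368259 -231.84136121   36.38778495]
78 [ 479.3228115  -212.56007653   58.        ] 62.07764975932341 22.020662068686867
```

```bash
python3 - 2>/dev/null <<'E'
from h import *
psi=np.radians(20); o=rpy(ori(psi)); H=[488,-212.5]
robot.move_gripper(0.6)
robot.move_ptp([*H,110],o)
print(robot.move_linear([*H,17],speed=130,f_stop=8))
robot.move_gripper(0.0); print(robot.current_gripper_width()*93)
robot.move_linear([*H,82],speed=100)
robot.sleep(0.25)
w=cam('scene'); save(w,'b_s.png'); print(robot.current_contact_force(),robot.current_gripper_width()*93)
print(robot.move_linear([*H,15],speed=70,f_stop=3),robot.current_tcp_pos())
robot.move_gripper(0.5)
robot.move_linear([*H,120],speed=200)
w2=cam('wrist'); save(w2,'b_w.png'); print(robot.current_t())
cv2.imwrite('pics/b.png',np.hstack([cv2.resize(w2['img'],(400,300)),cv2.resize(w['img'][125:245,120:280],(400,300),interpolation=2)]))
E
```

```text
False
9.694493744464674
[ 1.04469073  0.07366064 -1.23440456] 9.978038825415528
True [ 487.51342933 -212.13221761   16.39948275]
41.75
```

View pics/b.png

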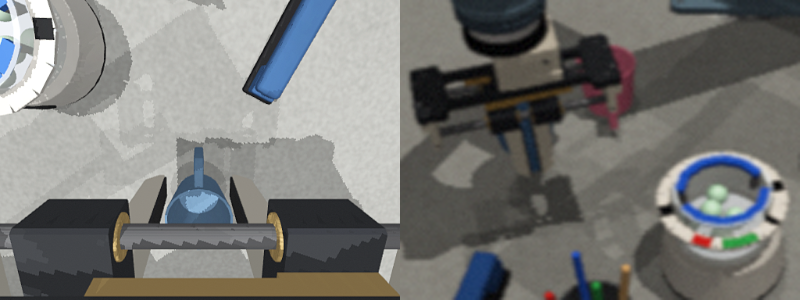

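The cup stands upright, released (handle at (199,165)). Now the lid: one wrist look, then grasp.

```bash
python3 - 2>/dev/null <<'E'
from h import *
o=[np.pi,0,np.radians(28)]
robot.move_gripper(0.6)
p=robot.current_tcp_pos(); robot.move_linear([p[0]-10,p[1]+30,220],speed=250)
robot.move_ptp([470.5-20,262.5-10,160],o)
w=cam('wrist'); save(w,'c_w.png'); print(robot.current_t())
for b in blobs(w,(5,130,100),(18,255,255),20): print(b[0],round(b[1],1),round(b[2],1),onz(w,b[1],b[2],19)[:2],onz(w,b[1],b[2],49)[:2])
cv2.imwrite('pics/c.png',w['img'])
E
```

```text
44.4083
991 251.1 163.6 [466.1953734  262.01329886] [471.28093271 264.45564701]
457 299.9 273.0 [383.33918395 157.64298183] [396.54898576 170.31908282]
312 353.3 249.5 [434.80507205 121.15650734] [442.96852357 137.4101922 ]
72 250.5 117.0 [505.91469494 283.52256997] [507.1056822  283.85588395]
```

View pics/c.png

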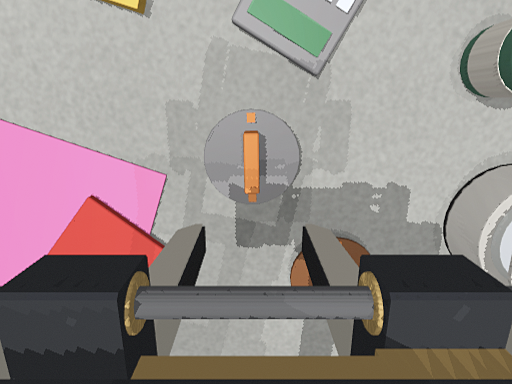

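```bash
python3 - 2>/dev/null <<'E'
from h import *
o=[np.pi,0,np.radians(28.3)]; L=[471.3,264.2]
robot.move_ptp([*L,90],o)
print(robot.move_linear([*L,22],speed=120,f_stop=8),robot.current_tcp_pos())
robot.move_gripper(0.0); print(robot.current_gripper_width()*93)
robot.move_linear([*L,60],speed=150)
robot.move_linear([*L,185],speed=300)
robot.move_ptp([537.2,-18,170],[np.pi,0,np.radians(108.5)])
robot.move_linear([537.2,-18,146],speed=120)
w=cam('wrist'); save(w,'d_w.png'); s=cam('scene'); save(s,'d_s.png'); t=cam('top'); save(t,'d_t.png')
print(robot.current_t(),robot.current_gripper_width()*93,robot.current_tcp_pos(),robot.current_contact_force())
cv2.imwrite('pics/d.png',np.vstack([np.hstack([cv2.resize(w['img'],(400,300)),cv2.resize(s['img'][150:240,185:305],(400,300),interpolation=2)]),]))
E
```

```text
False [472.1537465  264.46925805  23.18084394]
14.030742270197337
49.425 13.648980269139393 [537.71887966 -17.91548026 146.76661712] [-0.60253849 -0.08126318 -0.42269928]
```

View pics/d.png

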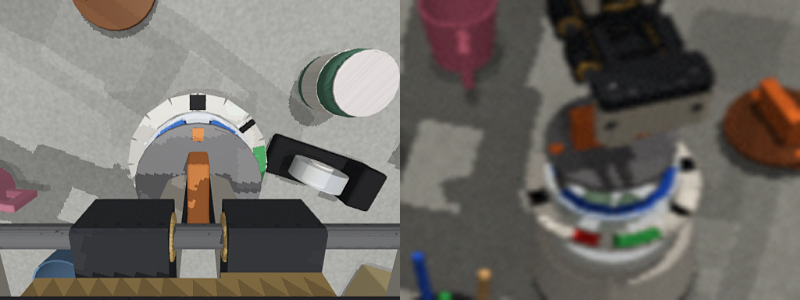

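The lid's orange patch (198,133) lines up with the black gap tick (198,102). I lower it in.

```bash
python3 - 2>/dev/null <<'E'
from h import *
f=robot.move_linear([537.2,-18,117.5],speed=40,f_stop=6)
print(f,robot.current_tcp_pos(),robot.current_contact_force(),robot.current_ft_torque(),robot.current_t())
w=cam('wrist'); s=cam('scene')
cv2.imwrite('pics/e.png',np.vstack([np.hstack([cv2.resize(w['img'],(400,300)),cv2.resize(s['img'][150:240,185:305],(400,300),interpolation=2)]),]))
E
```

```text
True [536.62403666 -17.88970337 118.81814815] [-0.5224262   0.39406357  3.33790607] [-0.05984451  0.0089502   0.00717926] 50.0667
```

View pics/e.png

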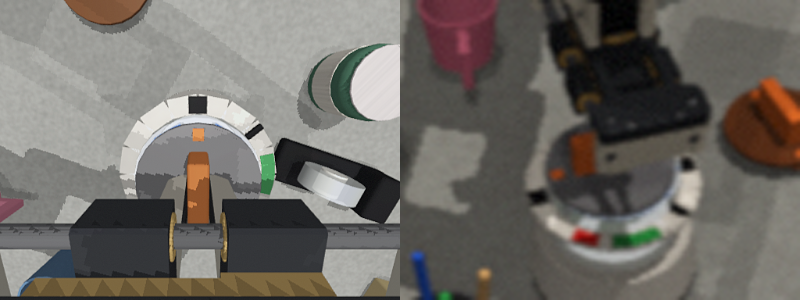

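Seated (TCP z 118.8, as expected). Now I turn it clockwise in small steps, reading the pointer.

```bash
python3 - 2>/dev/null <<'E'
from h import *
for a in range(104,67,-4):
    robot.move_ptp([537.2,-18,119],[np.pi,0,np.radians(a)])
print(robot.current_t(),robot.current_tcp_pos(),robot.current_contact_force(),robot.current_ft_torque(),robot.current_gripper_width()*93)
w=cam('wrist'); s=cam('scene');t=cam('top'); save(w,'f_w.png'); save(s,'f_s.png'); save(t,'f_t.png')
cv2.imwrite('pics/f.png',np.vstack([np.hstack([cv2.resize(w['img'],(400,300)),cv2.resize(s['img'][150:240,185:305],(400,300),interpolation=2)]),]))
E
```

```text
52.6667 [537.10884759 -17.94894506 118.87545756] [-3.5257721  -0.09073275  0.36135119] [0.02277106 0.80319347 0.10211521] 13.697872121640682
```

View pics/f.png

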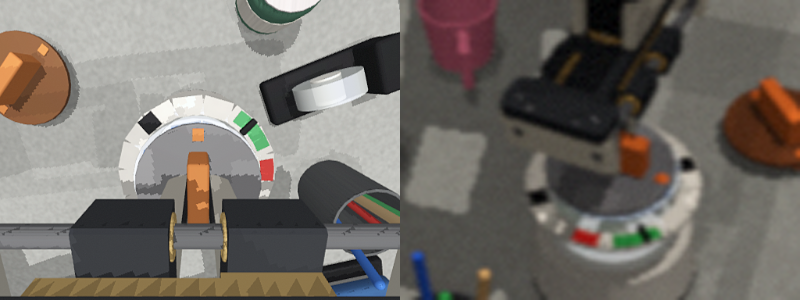

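```bash
cat > ptr.py <<'E'
from h import *
def ptr():
    w=cam('wrist'); C=np.array([537.2,-18]); h=hsv(w); res={}
    g=cv2.inRange(h,(50,90,60),(80,255,255)); r=cv2.inRange(h,(0,120,100),(6,255,255))|cv2.inRange(h,(172,120,100),(180,255,255)); k=cv2.inRange(h,(0,0,0),(180,255,60))
    for n,m in (('green',g),('red',r),('black',k)):
        ys,xs=np.nonzero(m); P=np.array([onz(w,u,v,97 if n!='black' else 99.5) for u,v in zip(xs,ys)])[:,:2]-C
        rr=np.hypot(*P.T); a=np.degrees(np.arctan2(P[:,1],P[:,0])); ok=(rr>52)&(rr<64)&(a>-40)&(a<62)
        res[n]=(ok.sum(),a[ok].mean(),a[ok].min(),a[ok].max()) if ok.sum() else None
    return w,res
E
python3 - 2>/dev/null <<'E'
from ptr import *
w,r=ptr(); print(r)
for a in (64,60,57,54.5):
    robot.move_ptp([537.2,-18,119],[np.pi,0,np.radians(a)])
w,r=ptr(); print(r,robot.current_t(),robot.current_ft_torque(),robot.current_tcp_pos())
s=cam('scene')
cv2.imwrite('pics/i.png',np.vstack([np.hstack([cv2.resize(w['img'],(400,300)),cv2.resize(s['img'][150:240,185:305],(400,300),interpolation=2)]),]))
E
```

```text
{'green': (np.int64(777), np.float64(19.267749967234014), np.float64(2.8671245107284524), np.float64(36.82971802740325)), 'red': (np.int64(421), np.float64(-16.08322265735106), np.float64(-25.394434247531475), np.float64(-6.923400270885337)), 'black': (np.int64(173), np.float64(24.67078826759934), np.float64(-39.87936008867144), np.float64(27.71400799305309))}
{'green': (np.int64(815), np.float64(21.5745037064478), np.float64(2.7514579250876725), np.float64(36.87015063058553)), 'red': (np.int64(456), np.float64(-16.12100724243878), np.float64(-25.448018462389438), np.float64(-6.983342601457047)), 'black': (np.int64(170), np.float64(11.670352214632434), np.float64(9.086964122707336), np.float64(14.3794988287508))} 53.9167 [0.17358251 1.00263016 0.13403211] [537.07218948 -17.9406156  118.90358265]
```

View pics/i.png

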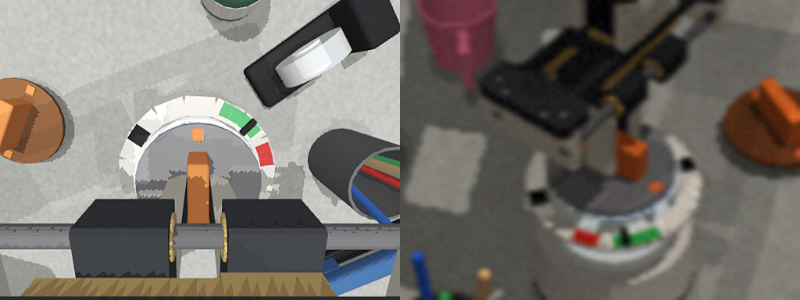

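Pointer at 11.7° against green centre 19.8° (drive ≈ 0.84). I back off 7.5°; the spring follows.

```bash
python3 - 2>/dev/null <<'E'
from ptr import *
for a in (58.5,62):
    robot.move_ptp([537.2,-18,119],[np.pi,0,np.radians(a)])
robot.sleep(0.4)
w,r=ptr(); print(r['green'],r['black'],robot.current_t(),robot.current_ft_torque(),robot.current_tcp_pos(),robot.current_contact_force(),robot.current_gripper_width()*93)
s=cam('scene');t=cam('top'); save(s,'j_s.png'); save(t,'j_t.png')
cv2.imwrite('pics/j.png',np.vstack([np.hstack([cv2.resize(w['img'],(400,300)),cv2.resize(s['img'][125:245,130:290],(400,300),interpolation=2)]),]))
E
```

```text
(np.int64(797), np.float64(20.37914367931311), np.float64(2.8414649664111638), np.float64(36.94445686932929)) (np.int64(157), np.float64(18.548537473364558), np.float64(16.137093141455676), np.float64(20.95906308804896)) 54.9167 [0.17021444 0.82085687 0.17583164] [537.23027004 -17.996749   118.97837211] [-3.1943083   1.65477276 -1.47972654] 13.923113746402237
```

View pics/j.png

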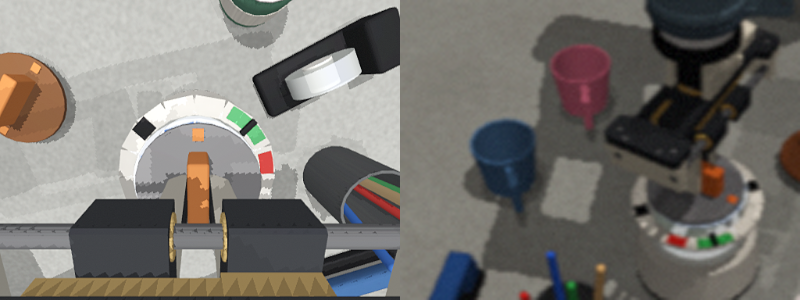

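The pointer at (249,127) is in the middle of the green band (18.5° against 19.9°). The cup stands upright at (505,160) and the lid is seated, so I hand in.

```bash
python3 -c "
from bench import robot
robot.hand_in(); print(robot.current_t())"
```

```text
the job is handed in; nothing more can be done
the job is handed in; nothing more can be done
```

I handed the job in just after 54.9 s of the 72 s allowed, with everything in place by my last checks; no verdict is reported.

**The pour went wrong and I mended it.** The cup swung in the grip as I tipped it, so only two mints landed in the bowl. One stopped on the rim and two rolled onto the desk. I stood the cup down and put the three mints into the bowl one at a time with the gripper. Then I lifted the empty cup again, so that it was held up with all five mints in the bowl, and set it back down.

**Last checks:**
- **Mints:** all five were visible in the bowl before the lid went on; the seated lid hid them after that.
- **Cup:** it stands upright, empty and released about 11 mm from where it started.
- **Lid:** it went through the gaps on the first try, and the gripper height matched a fully seated lid. The gripper still holds the bar.
- **Pointer:** I first turned it a little too far, to about 0.84 rad, still inside the green band. I then backed off to about 0.72 rad, 18.5° against a measured band centre of 19.9°. It never reached the red band.
- **Bystanders:** nothing looked disturbed in the pictures, but I did not measure their positions.
- **Moment on the tool:** it read 0.18 N m at the end, against about 0.12 N m expected from the spring alone. Friction or a slight sideways load, about 3 N, may explain the difference.

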